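Read the tag of the green pantry bin with the reader wand and perch the wand

ROBOT

A 7-joint arm with a two-finger parallel gripper is mounted at the origin on the work surface. World frame = base frame: x ahead of the robot, y to its left, z up, the work surface at z = 0. Lengths are in m, angles in rad, forces in N, time in s.
With the tool pointing down it reaches from about 0.425 to 0.8 m from the base axis. Payload 8.3 kg.
Tool frame: the origin (TCP) lies midway between the tips of the shut fingers; the grasp point (between the pads) lies 19 mm behind it (bot.hold_point_z is the distance from the TCP to the grasp point, in m); z points along the fingers, y is the line along which they close (so a half turn about z gives the same grasp; the last joint's range is limited). The gripper opens to 85 mm and grips with 20 to 120 N. Pads are 22 mm wide; open, the fingers measure 114 mm over their backs; the gripper's body (76 mm by 85 mm) begins 54 mm behind the grasp point. The pads swing forward as they close: fully open they stand 13 mm farther back than shut.
Start: joints at [1.161, 0.383, 0.016, 1.37, -0.006, 1.388, -0.046], TCP at [0.212, -0.588, 0.231] pointing down, gripper open.
Joint ranges: [-2.95, 2.95], [-0.25, 2.06], [-1.52, 1.56], [0.18, 2.33], [-1.44, 4.58], [0.02, 2.06], [-3.01, 3.01]. Speed limits (rad/s): [2.39, 2.39, 3.01, 3.01, 3.14, 3.14, 3.14].

INTERFACE

Orientations are given as a unit quaternion [x, y, z, w].
In Python, from rig import bot gives the robot as it stands. The module is installed in compiled form; this text tells all that it offers.
- The arm moves only by the shell command python3 -m crank 'ROWS' [OPENING] [FORCE]. ROWS is a JSON object of lists of equal length, an entry for each row: "slide": the shift along the world's x, y, z in mm, a list of three; "twist": the turn about the world's z in degrees. A call has 1 to 8 rows; each row is the pose to reach, as a shift and turn from the pose commanded when the call began; what a row does not reach only later rows make up. A row lasts 1/10 s, in which the tool goes at most 50 mm and 8.59 degrees, less where a joint would pass 70% of its speed; a pose out of reach is approached as far as the arm can. A call with a gripper value outside its range is refused whole. OPENING is the closure, from 0 (fully open) to 1 (shut), set as the call begins (- or left out, the last holds). The fingers move at their own pace and stop on an object; FORCE is the grip in N (left out, the last holds). Time passes only in rows, so rows that repeat a pose let the fingers close. It gives the time, the measured TCP pose, the force, the opening and the grip force at its end, in the units of the state.
- bot.sense(): the state, without advancing time (a new reading comes with each control period).
- bot.snapshot(name): name is "scene" or "top"; returns the picture (400x640x3 uint8, red, green, blue); there is no depth.
- bot.camera_params(name): a dict with "vfov" (degrees; the focal length in pixels is half the picture's height over the tangent of half this angle, whatever the lens; pixels are square), "cx", "cy" (the principal point, pixels), "distortion" ([k1, k2, p1, p2, k3] as OpenCV has them; the pictures are not rectified), "R" (3x3) and "t" (3): a world point X has camera coordinates R X + t. Camera axes: x right, y down, z forward; pixel columns grow to the right and rows downward; lengths in m; the calibration is good to about 2 mm. A picture is of the moment at which its call begins. camera_params takes no time and is no camera call.
- bot.finish_job(): hands the job in; it is judged then, once.
The state is a dict: "time": time; "qpos": joint angles; "joint_vel": joint speeds; "effort": joint torques, N m; "position": TCP position; "orientation": TCP orientation; "wrist_force": force on the tool from outside, world axes, zero at the start; "moment": the same for the moment, N m; "grip_width": finger opening in m; "finger_force": force on a finger pad.
Only numpy, scipy, OpenCV 4.12 (cv2) and the standard library are available. Lean on these libraries where they do the work, as an engineer would, in place of code of your own. Each camera call takes 0.05 s, during which the arm holds its last target. There are 200 camera calls.

TASK

Do the stock check of the green-lidded bin: pick up the yellow reader wand, press its sprung steel nose squarely and gently on the brass touch tag of the green bin's sloping front and hold it steady for a second and a half. Then lay the wand on its narrow sloping perch, nose downhill and its front close to the brass stop (within 12 mm), and let go. Leave the blue bin, mug, bowl and jar alone.

Things in the scene. Friction and masses are not known exactly. Their poses are not given: they have to be found in the camera images.
- wand: yellow box-shaped reader wand, loose, about 0.2 kg, body 120 long (its x) x 30 wide (y) x 34 high (z), plus a steel nose of 14 mm diameter that sticks out 26 mm from the middle of its front (+x) end. Origin: centre of the underside of the box; +x points to the nose, z up. It starts lying flat on the counter, nose towards the robot.
- nose_tip (a point): tip of the wand's steel nose, on the axis 17 mm above the wand's underside, 86 mm ahead of the wand's origin when not pressed; it moves with the nose.
- nose (a joint): how far the sprung nose is pushed into the wand, m: 0 free, 0.009 fully in; about 1.4 N to start moving and 0.7 N more per mm.
- green_bin: fixed white storage bin with green lid and stripe, 150 x 150 mm, 164 mm high, with a 26 mm brass lid knob rising to 186 mm. Origin: centre of the underside; +x points out of its front, whose sloping panel faces outwards and 35 degrees upwards.
- green_tag: tag of the green bin. Origin: centre of the sloping panel, 100 mm above the counter, 40 mm ahead of the bin origin; +x is the outward normal (35 degrees above level), y level. A brass button, 32 mm diameter, is centred on this x axis; its face stands 6 to 18 mm out from the origin along x, different each time and not reported: find it by touch. It does not yield to gentle pressing.
- blue_bin: the same kind of bin with a blue lid and its own tag; not to be touched. Origin and axes as the green bin.
- perch: fixed wooden stand of the perch, foot 130 x 90 x 10 mm with a brass post of 20 mm diameter; origin: centre of the underside; its +x points downhill.
- perch_top: sloping rest of the perch: dark bar 120 mm long, 24 mm wide, tilted 25 degrees. Origin: middle of its upper face, 100 mm above the counter; +x points downhill along the bar, z normal to the face. At the downhill end (x = 61 mm) a brass stop rises 8 mm above the face; the wand lies right with its origin at this origin (or up to 12 mm uphill) and axes parallel.
- mug: blue mug, radius 38, height 85 mm, handle at its +y; origin under its centre; bystander.
- bowl: black bowl, radius 60, height 50 mm; origin under its centre; bystander.
- jar: amber jar with brass cap, radius 24, height 85 mm; origin under its centre; bystander.

How it is judged:
On the way, in this order (a step that is already met when the one before it is completed fails the run):
1. the wand is held between the fingers, its underside at least 50 mm above the counter (height (world z) of wand above 0.05 m and contact force between wand and the fingers above 1 N), for 0.2 s.
2. for 1.5 s on end the held nose is on the green tag, pushed in 2 to 6 mm, tip within 8 mm of the tag's axis, wand within 10 degrees of its normal and still (under 20 mm/s, 0.2 rad/s) (contact force between wand and green_bin above 0.5 N and contact force between wand and the fingers above 1 N and value of joint nose between 0.002 and 0.006 m and x of nose_tip in the frame of green_tag between 0.003 and 0.022 m and y of nose_tip in the frame of green_tag between -0.008 and 0.008 m and z of nose_tip in the frame of green_tag between -0.008 and 0.008 m and angle between the x axis of wand and the x axis of green_tag, either way round below 0.1745 rad and linear speed of wand below 0.02 m/s and angular speed of wand below 0.2 rad/s), for 1.5 s.
At the end, for the whole second after the job is handed in: the wand lies released and at rest flat on the perch bar, nose downhill, front end within 12 mm of the stop, middle within 8 mm of the bar's centre line, long axis within 8 degrees of the bar's; robot touching nothing (x of wand in the frame of perch_top between -0.012 and 0.004 m and y of wand in the frame of perch_top between -0.008 and 0.008 m and z of wand in the frame of perch_top between -0.003 and 0.003 m and angle between the x axis of wand and the x axis of perch_top, either way round below 0.14 rad and angle between the z axis of wand and the z axis of perch_top, either way round below 0.1 rad and x of nose_tip in the frame of perch_top above 0.05 m and contact force between wand and perch above 0.4 N and contact force between wand and the fingers below 0.05 N and linear speed of wand below 0.01 m/s).
It fails at once if the green bin is pressed or struck by the wand with more than 20 N (contact force between wand and green_bin above 20 N).
It fails at once if the blue bin is touched by wand or robot (over 1 N) (contact force between any of wand, the arm, the fingers and blue_bin above 1 N).
It fails at once if the mug, bowl or jar is moved by more than 15 mm (distance of any of mug, bowl, jar from where it was at the start of the episode above 0.015 m).
It fails at once if the wand is dropped: out of the fingers it moves faster than 0.35 m/s (a fall of some 6 mm) (contact force between wand and the fingers below 0.05 N and linear speed of wand above 0.35 m/s).
It also fails if it takes over 72 s, if anything falls off the work surface, if the arm or the gripper's body presses on something with over 40 N, if the wrist force passes 120 N, or if a joint passes its speed limit or range.

## Working session

There is one attempt and no reset: what is moved stays moved. The work goes in short steps, Python scripts to look and compute and a shell command to move; the robot and the scene stay as the last step left them, time stands still between calls to the robot, and variables do not carry over. Pictures are saved under pics/ and viewed, at most 10 in all, crops included, and the job is handed in when it is done.

```bash
mkdir -p pics; python3 - <<'E'
from rig import bot
import cv2,numpy as np
s=bot.sense(); print({k:np.round(v,3).tolist() for k,v in s.items()}, bot.hold_point_z)
for n in("scene","top"):
    im=bot.snapshot(n); cv2.imwrite(f"pics/{n}0.png",im[:,:,::-1]); p=bot.camera_params(n); print(n,{k:np.round(v,4).tolist() for k,v in p.items()})
E
```

```text
{'time': 0.0, 'qpos': [1.161, 0.384, 0.016, 1.371, -0.006, 1.388, -0.046], 'joint_vel': [0.0, -0.002, -0.0, -0.001, 0.001, -0.0, 0.0], 'effort': [-0.0, -62.76, 0.844, -37.183, 0.016, 0.014, -0.0], 'position': [0.212, -0.587, 0.23], 'orientation': [0.985, 0.173, -0.0, -0.001], 'wrist_force': [-0.98, 0.627, -0.003], 'moment': [0.029, -0.02, 0.031], 'finger_force': 0.0, 'grip_width': 0.086} 0.0187
scene {'vfov': 44.9538, 'cx': 316.6369, 'cy': 206.4978, 'distortion': [-0.1471, 0.0, 0.0, 0.0, 0.0], 'R': [[-0.4653, 0.8851, -0.0024], [0.7456, 0.3905, -0.5401], [-0.4771, -0.2531, -0.8416]], 't': [0.2856, -0.3655, 1.554]}
top {'vfov': 44.0158, 'cx': 321.4022, 'cy': 197.9704, 'distortion': [0.0291, 0.0, 0.0, 0.0, 0.0], 'R': [[-0.0232, -0.9996, 0.0157], [-0.9942, 0.0214, -0.1053], [0.1049, -0.0181, -0.9943]], 't': [-0.005, 0.5972, 1.2635]}
```

View pics/scene0.png

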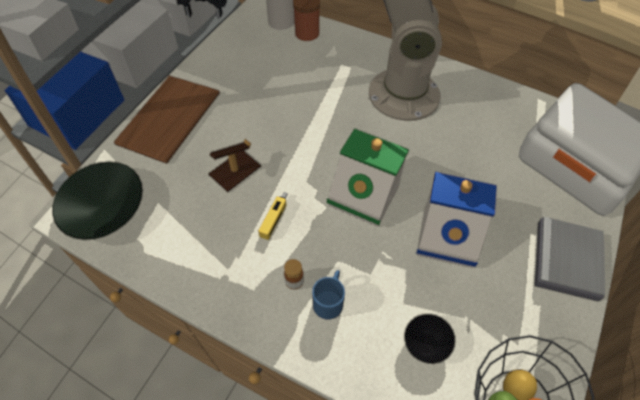

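View pics/top0.png

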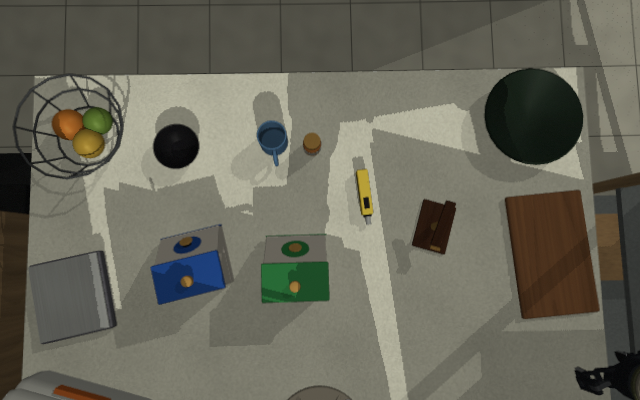

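```bash
python3 - <<'E'
import cv2,numpy as np
a=cv2.imread("pics/scene0.png");b=cv2.imread("pics/top0.png")
c=lambda im,x,y,w,h:cv2.resize(im[y:y+h,x:x+w],(400,300),interpolation=cv2.INTER_CUBIC)
m=np.vstack([np.hstack([c(a,196,130,80,60),c(b,395,190,80,60)]),np.hstack([c(a,320,130,100,75),c(b,245,230,100,75)])])
cv2.imwrite("pics/crop1.png",m)
E
```

```text
(no output)
```

View pics/crop1.png

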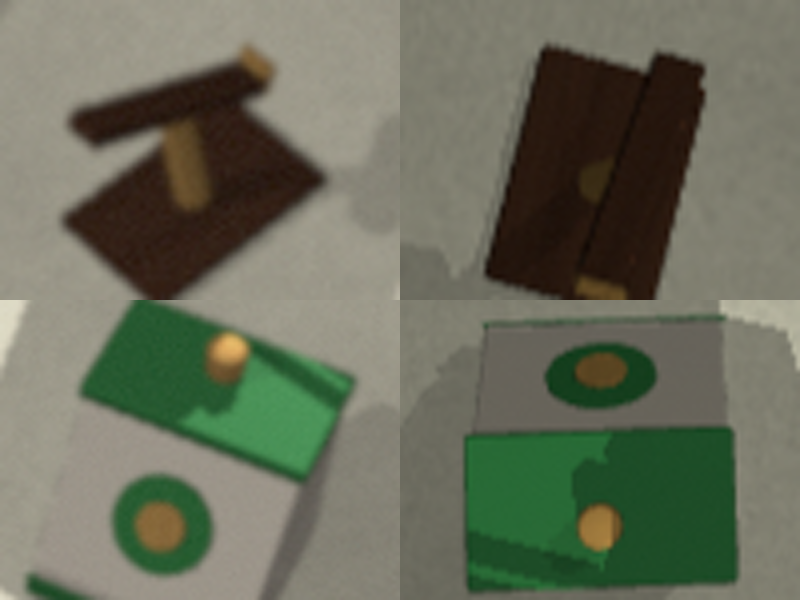

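```bash
cat > h.py <<'E'
from rig import bot
import cv2,numpy as np
def ray(cam,uv):
    p=bot.camera_params(cam); f=200/np.tan(np.radians(p["vfov"]/2)); R=np.array(p["R"]);t=np.array(p["t"])
    K=np.array([[f,0,p["cx"]],[0,f,p["cy"]],[0,0,1]])
    n=cv2.undistortPoints(np.array(uv,float).reshape(-1,1,2),K,np.array(p["distortion"]))[:,0]
    d=np.c_[n,np.ones(len(n))]@R; return -R.T@t,d/np.linalg.norm(d,axis=1)[:,None]
def plane(cam,uv,z):
    c,d=ray(cam,uv); return c+d*((np.asarray(z)-c[2])/d[:,2])[:,None]
def tri(u1,u2):
    out=[]
    for a,b in zip(u1,u2):
        c1,d1=ray("scene",[a]);c2,d2=ray("top",[b]);d1,d2=d1[0],d2[0]
        s=np.linalg.lstsq(np.c_[d1,-d2],c2-c1,rcond=None)[0]
        p,q=c1+s[0]*d1,c2+s[1]*d2; out.append(np.r_[(p+q)/2,np.linalg.norm(p-q)])
    return np.array(out)
def blob(im,lo,hi,roi):  # HSV mask in roi x0,y0,x1,y1 -> biggest contour (full-picture pixels)
    x0,y0,x1,y1=roi; hsv=cv2.cvtColor(im[y0:y1,x0:x1],cv2.COLOR_RGB2HSV)
    m=cv2.inRange(hsv,np.array(lo),np.array(hi)); cs=cv2.findContours(m,cv2.RETR_EXTERNAL,cv2.CHAIN_APPROX_NONE)[0]
    return max(cs,key=cv2.contourArea).reshape(-1,2)+[x0,y0]
def cen(c):
    m=cv2.moments(c.astype(np.int32)); return [m["m10"]/m["m00"],m["m01"]/m["m00"]]
E
python3 - <<'E'
from h import *
np.set_printoptions(precision=4,suppress=True)
rd=lambda n:cv2.imread(f"pics/{n}0.png")[:,:,::-1].copy()
a,b=rd("scene"),rd("top")
Y=((20,120,90),(35,255,255))
w=blob(b,*Y,(345,155,385,225)); W=plane("top",w,.034)
r=cv2.minAreaRect((W[:,:2]*1000).astype(np.float32)); print("wand top",r)
w2=blob(a,*Y,(250,185,300,250)); W2=plane("scene",w2,.034);print("wand scene",cv2.minAreaRect((W2[:,:2]*1000).astype(np.float32)))
B=((8,90,60),(24,255,255))
kt,ks=blob(b,*B,(285,278,305,298)),blob(a,*B,(368,135,386,156))
bt,bs=blob(b,*B,(280,238,312,260)),blob(a,*B,(345,172,376,198))
print("button px",cen(bs),cen(bt),len(bs),len(bt)); print("button",tri([cen(bs)],[cen(bt)]))
print("knobtop",tri([[377,142.5]],[[294.8,286.5]]),plane("top",[[294.8,286]],[.186]))
lid=[[261.5,264],[328.3,262.3],[329.2,300],[262.3,302.5]]
print("lid top",plane("top",lid,.164))
G=((45,80,30),(85,255,255))
lt=blob(b,*G,(255,258,335,308)); L=plane("top",lt,.164); print("lid rect",cv2.minAreaRect((L[:,:2]*1000).astype(np.float32)))
rt,rs=blob(b,*G,(278,240,313,260)),blob(a,*G,(345,172,376,203)); print("ring",tri([cen(rs)],[cen(rt)]))
print("foot top",plane("top",[[424,199],[412,245]],.01)); print("foot scene",plane("scene",[[209,173.6],[227,190],[261,166]],.01))
print("bar hi corners",plane("top",[[446,200.4],[456,203.4]],.1254))
st=blob(b,*B,(425,240,446,256)); print("stop px",cen(st)); print("stop",plane("top",[cen(st)],.0815))
ss=blob(a,*B,(240,135,254,148)); print(cen(ss),plane("scene",[cen(ss)],.078),tri([cen(ss)],[cen(st)]))
E
```

```text
wand top ((611.2244873046875, -131.49581909179688), (119.86293029785156, 28.7535343170166), 5.772912502288818)
wand scene ((618.5178833007812, -128.61033630371094), (129.2132110595703, 32.67060852050781), 5.832944393157959)
button px [359.6478342749529, 186.13370998116758] [294.55833333333334, 247.18333333333334] 31 28
button [[0.4704 0.05   0.1047 0.0026]]
knobtop [[0.3808 0.0492 0.1819 0.0001]] [[0.3822 0.0491 0.186 ]]
lid top [[ 0.4327  0.1259  0.164 ]
 [ 0.4329 -0.0285  0.164 ]
 [ 0.3471 -0.0284  0.164 ]
 [ 0.3454  0.1249  0.164 ]]
lid rect ((390.2376708984375, 50.202972412109375), (89.0650634765625, 154.59425354003906), 0.45158377289772034)
ring [[0.4671 0.0498 0.102  0.0021]]
foot top [[ 0.5905 -0.2922  0.01  ]
 [ 0.4693 -0.2549  0.01  ]]
foot scene [[ 0.5664 -0.3723  0.01  ]
 [ 0.59   -0.2944  0.01  ]
 [ 0.4744 -0.2537  0.01  ]]
bar hi corners [[ 0.5746 -0.3193  0.1254]
 [ 0.5667 -0.3433  0.1254]]
stop px [434.6730769230769, 247.91025641025638]
stop [[ 0.4604 -0.297   0.0815]]
[246.48245614035085, 142.76315789473685] [[ 0.4648 -0.2995  0.078 ]] [[ 0.4611 -0.3006  0.0731  0.0033]]
```

```bash
python3 -m crank '{"slide":[[404,456,0],[404,456,0],[404,456,0],[404,456,0],[404,456,0],[404,456,0],[404,456,0],[404,456,0]],"twist":[-14.1,-14.1,-14.1,-14.1,-14.1,-14.1,-14.1,-14.1]}' 0 20
```

```text
time: 0.9
position: [0.4778, -0.2874, 0.2311]
orientation: [0.999, 0.05, -0.0, -0.0]
wrist_force: [0.3, -1.5, 0.6]
grip_width: 0.0853
finger_force: 0.0
```

```bash
python3 -m crank '{"slide":[[138,156,0],[138,156,0],[138,156,0],[138,156,0],[138,156,0],[138,156,0],[138,156,0]],"twist":[0,0,0,0,0,0,0]}' 0 20; python3 - <<'E'
from h import *
im=bot.snapshot("top");cv2.imwrite("pics/top1.png",im[:,:,::-1]);s=bot.sense();print(s["position"],s["joint_vel"])
E
```

```text
time: 1.6
position: [0.6143, -0.1346, 0.2308]
orientation: [0.999, 0.05, -0.001, 0.0]
wrist_force: [-1.3, -0.5, -0.1]
grip_width: 0.0854
finger_force: 0.0
[ 0.61412712 -0.13535785  0.23106836] [ 0.01433685 -0.00847873  0.00230305 -0.00043467 -0.00022039  0.00017011
 -0.00264129]
```

```bash
python3 -m crank '{"slide":[[2,4,-50],[2,4,-100],[2,4,-150],[2,4,-190],[2,4,-215],[2,4,-224],[2,4,-228],[2,4,-228]],"twist":[0,0,0,0,0,0,0,0]}' 0 20
```

```text
time: 2.45
position: [0.6176, -0.1302, 0.0045]
orientation: [0.999, 0.05, 0.001, 0.0]
wrist_force: [0.2, -0.0, 0.8]
grip_width: 0.0853
finger_force: 0.0
```

```bash
python3 -m crank '{"slide":[[0,0,0],[0,0,0],[0,0,0],[0,0,0],[0,0,0],[0,0,0],[0,0,0],[0,0,0]],"twist":[0,0,0,0,0,0,0,0]}' 1 20
```

```text
time: 3.25
position: [0.6176, -0.1294, 0.0041]
orientation: [0.999, 0.05, 0.001, 0.0]
wrist_force: [-0.7, -0.5, 5.8]
grip_width: 0.0295
finger_force: 21.4
```

```bash
python3 -m crank '{"slide":[[0,0,10],[0,0,40],[0,0,90],[0,0,130],[0,0,160],[0,0,180],[0,0,180],[0,0,180]],"twist":[0,0,0,0,0,0,0,0]}' 1 20; python3 - <<'E'
from h import *
for n in("scene","top"):
    im=bot.snapshot(n);cv2.imwrite(f"pics/{n}2.png",im[:,:,::-1])
s=bot.sense();print(s["position"],s["wrist_force"])
a,b=cv2.imread("pics/scene2.png"),cv2.imread("pics/top2.png")
c=lambda im,x,y,w,h:cv2.resize(im[y:y+h,x:x+w],(400,300),interpolation=cv2.INTER_CUBIC)
cv2.imwrite("pics/crop2.png",np.hstack([c(a,210,110,160,120),c(b,310,120,160,120)]))
E
```

```text
time: 4.05
position: [0.6167, -0.129, 0.1826]
orientation: [0.999, 0.05, -0.0, -0.0]
wrist_force: [0.4, -0.5, -2.9]
grip_width: 0.0294
finger_force: 20.5
[ 0.61592224 -0.12898885  0.18111939] [ 0.12570527 -0.48355432 -2.0796836 ]
```

View pics/crop2.png

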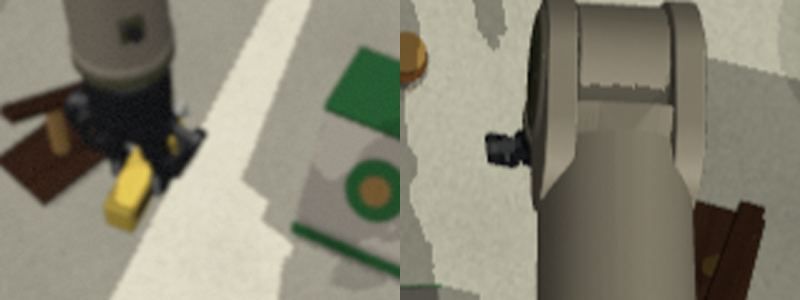

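```bash
python3 - <<'E'
from h import *
print(np.round(bot.sense()["qpos"],3))
W=plane("top",[[312,143],[271,138]],.085);print(W)
E
```

```text
[ 0.352  0.437 -0.273  1.418  0.118  1.305 -1.398]
[[0.73199289 0.00317067 0.085     ]
 [0.74689329 0.10679636 0.085     ]]
```

```bash
python3 -m crank '{"slide":[[0,-20,5],[0,-45,8],[0,-75,8],[0,-105,8],[-1,-135,8],[-2,-165,8],[-3,-190,8],[-3,-200,8]],"twist":[6,14,22,30,38,46,54,60]}' 1 20; python3 -m crank '{"slide":[[0,0,0],[0,-5,0],[0,-10,0],[0,-15,0],[0,-15,0],[0,-15,0],[0,-15,0],[0,-15,0]],"twist":[6,13,21,29,37,45,53,60]}' 1 20;  python3 -m crank '{"slide":[[0,0,0],[0,0,0],[0,0,0],[0,0,0],[0,0,0],[0,0,0],[0,0,0],[0,0,0]],"twist":[7,15,22,29,34,37,37,37]}' 1 20
```

```text
time: 4.95
position: [0.6119, -0.333, 0.1884]
orientation: [0.839, 0.544, -0.002, -0.001]
wrist_force: [-0.3, -0.8, -1.9]
grip_width: 0.03
finger_force: 20.5
time: 5.75
position: [0.6133, -0.3438, 0.1888]
orientation: [0.453, 0.891, 0.0, -0.002]
wrist_force: [0.2, 0.6, -1.6]
grip_width: 0.0294
finger_force: 20.5
time: 6.55
position: [0.6136, -0.344, 0.1898]
orientation: [0.151, 0.989, 0.0, -0.001]
wrist_force: [0.1, -0.6, -1.6]
grip_width: 0.03
finger_force: 20.5
```

```bash
python3 - <<'E'
from h import *
for n in("scene","top"):
    im=bot.snapshot(n);cv2.imwrite(f"pics/{n}3.png",im[:,:,::-1])
a,b=cv2.imread("pics/scene3.png"),cv2.imread("pics/top3.png")
c=lambda im,x,y,w,h:cv2.resize(im[y:y+h,x:x+w],(400,300),interpolation=cv2.INTER_CUBIC)
cv2.imwrite("pics/crop3.png",np.hstack([c(a,140,90,160,120),c(b,370,140,160,120)]))
E
```

```text
(no output)
```

View pics/crop3.png

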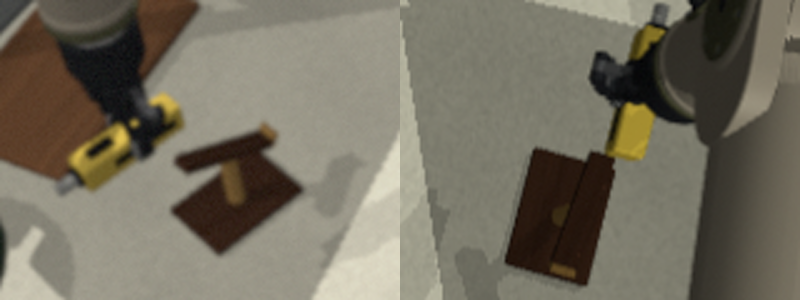

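```bash
python3 -m crank '{"slide":[[0,0,-15],[0,0,-35],[0,0,-48],[0,0,-54],[0,0,-54]],"twist":[0,0,0,0,0]}' 1 20; python3 -m crank '{"slide":[[0,0,-2],[0,0,-4],[0,0,-4]],"twist":[0,0,0]}' 1 20;python3 -m crank '{"slide":[[0,0,-2],[0,0,-4],[0,0,-4]],"twist":[0,0,0]}' 1 20
```

```text
time: 7.15
position: [0.6134, -0.344, 0.1358]
orientation: [0.15, 0.989, 0.0, -0.001]
wrist_force: [-0.3, -0.9, -1.0]
grip_width: 0.0299
finger_force: 20.5
time: 7.45
position: [0.6142, -0.3442, 0.1337]
orientation: [0.15, 0.989, -0.0, 0.0]
wrist_force: [-0.7, -0.1, -1.4]
grip_width: 0.0296
finger_force: 20.5
time: 7.75
position: [0.6142, -0.3442, 0.1294]
orientation: [0.15, 0.989, -0.0, 0.0]
wrist_force: [0.4, 0.2, -0.5]
grip_width: 0.0298
finger_force: 20.7
```

```bash
python3 -m crank '{"slide":[[0,0,-2],[0,0,-4],[0,0,-4]],"twist":[0,0,0]}' 1 20; python3 -m crank '{"slide":[[0,0,-2],[0,0,-4],[0,0,-4]],"twist":[0,0,0]}' 1 20;python3 -m crank '{"slide":[[0,0,-2],[0,0,-4],[0,0,-6],[0,0,-6]],"twist":[0,0,0,0]}' 1 20; python3 - <<'E'
from h import *
im=bot.snapshot("scene");cv2.imwrite(f"pics/scene4.png",im[:,:,::-1])
im=im[:,:,::-1]
c=lambda im,x,y,w,h:cv2.resize(im[y:y+h,x:x+w],(640,480),interpolation=cv2.INTER_CUBIC)
cv2.imwrite("pics/crop4.png",c(im,150,110,106,80))
E
```

```text
time: 8.05
position: [0.6152, -0.3445, 0.1264]
orientation: [0.15, 0.989, -0.0, 0.002]
wrist_force: [3.7, -1.1, 5.0]
grip_width: 0.0297
finger_force: 21.5
time: 8.35
position: [0.6157, -0.3446, 0.1227]
orientation: [0.15, 0.989, -0.0, 0.002]
wrist_force: [5.4, -2.1, 5.0]
grip_width: 0.0299
finger_force: 22.0
time: 8.75
position: [0.616, -0.3447, 0.1169]
orientation: [0.15, 0.989, -0.0, 0.003]
wrist_force: [7.1, -2.8, 5.3]
grip_width: 0.0299
finger_force: 22.7
```

View pics/crop4.png

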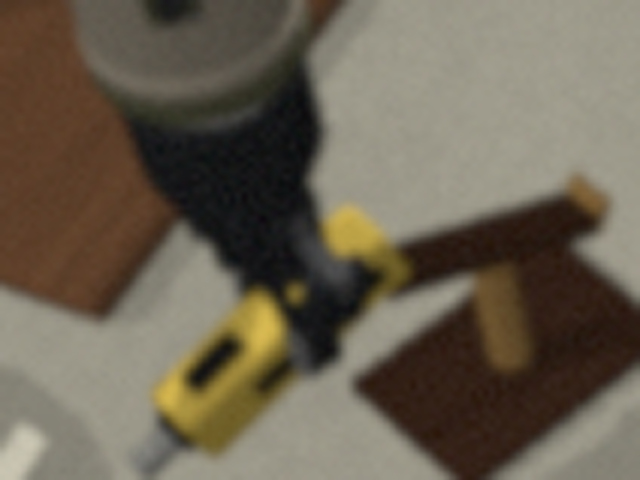

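```bash
cat >> h.py <<'E'
def vplane(cam,uv,P,yaw):  # points on the vertical plane through P along yaw (deg): returns (s,z) from P in mm
    y=np.radians(yaw); e=np.array([np.cos(y),np.sin(y),0]); n=np.array([-e[1],e[0],0]); c,d=ray(cam,uv)
    X=c+d*(((P-c)@n)/(d@n))[:,None]; return np.c_[(X-P)@e,X[:,2]-P[2]]*1000
E
python3 -m crank '{"slide":[[0,0,-2],[0,0,-4],[0,0,-7],[0,0,-10],[0,0,-12],[0,0,-12]],"twist":[0,0,0,0,0,0]}' 1 20; python3 - <<'E'
from h import *
P=np.array([.616,-.3447,.1169+.0187]);v=vplane("scene",[[174.2,187],[179,181]],P,342.6);print(v)
s=bot.sense();P=np.array(s["position"])+[0,0,.0187]
im=bot.snapshot("scene");cv2.imwrite(f"pics/scene5.png",im[:,:,::-1])
w=blob(im,(20,120,60),(35,255,255),(140,110,240,230)); lo=w[w[:,0].argmin()]; print(w[w[:,1].argmax()],lo)
c=lambda im,x,y,w,h:cv2.resize(im[y:y+h,x:x+w],(640,480),interpolation=cv2.INTER_CUBIC)
cv2.imwrite("pics/crop5.png",c(im[:,:,::-1],150,120,106,80));print(P)
E
```

```text
time: 9.4
position: [0.6158, -0.3446, 0.1045]
orientation: [0.15, 0.989, -0.0, 0.002]
wrist_force: [6.4, -3.0, 2.9]
grip_width: 0.0295
finger_force: 24.8
[[ 83.46768151 -26.60766488]
 [ 65.51812642 -17.99115216]]
[184 188] [179 180]
[ 0.61580659 -0.34462041  0.12316762]
```

View pics/crop5.png

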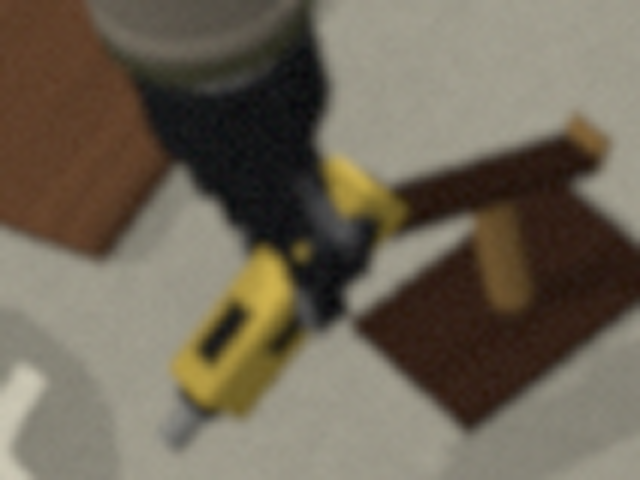

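```bash
python3 - <<'E'
from h import *
P=np.array([.6158,-.3446,.1232]);v=vplane("scene",[[179.4,193.4],[183.1,187]],P,342.6);print(v,np.degrees(np.arctan2(-v[0,1],v[0,0])),np.hypot(*v[0]), np.degrees(np.arctan2(7,91)))
E
```

```text
[[ 77.54343228 -49.77872859]
 [ 61.5374889  -36.65002156]] 32.69828889712491 92.14611065665287 4.398705354995532
```

```bash
python3 -m crank '{"slide":[[0,0,-2],[0,0,-4],[0,0,-5],[0,0,-5]],"twist":[0,0,0,0]}' 1 20; python3 -m crank '{"slide":[[1,0,10],[3,0,30],[5,0,60],[5,0,90],[5,0,115],[5,0,130],[5,0,130],[5,0,130]],"twist":[0,0,0,0,0,0,0,0]}' 1 25; python3 - <<'E'
from h import *
s=bot.sense();P=np.array(s["position"])+[0,0,.0187]
im=bot.snapshot("scene");cv2.imwrite(f"pics/scene6.png",im[:,:,::-1])
c=lambda im,x,y,w,h:cv2.resize(im[y:y+h,x:x+w],(640,480),interpolation=cv2.INTER_CUBIC)
cv2.imwrite("pics/crop6.png",c(im[:,:,::-1],115,70,106,80));print(P,s["orientation"],s["wrist_force"])
E
```

```text
time: 9.85
position: [0.6152, -0.3445, 0.0992]
orientation: [0.15, 0.989, -0.0, 0.001]
wrist_force: [5.1, -1.1, 4.0]
grip_width: 0.0297
finger_force: 25.5
time: 10.65
position: [0.6186, -0.344, 0.227]
orientation: [0.15, 0.989, 0.0, -0.001]
wrist_force: [-0.9, -1.2, -2.4]
grip_width: 0.0298
finger_force: 24.9
[ 0.61860399 -0.3439775   0.24565239] [ 1.49652775e-01  9.88738167e-01  9.95217560e-05 -9.34657089e-04] [-0.90867555 -1.16471666 -2.40496243]
```

View pics/crop6.png

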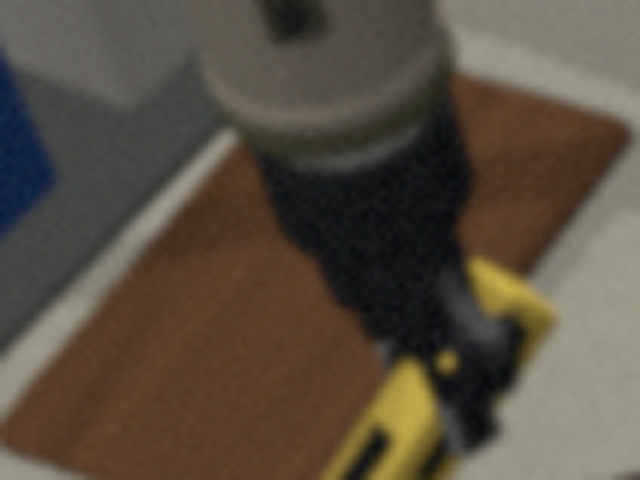

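```bash
python3 - <<'E'
from h import *
print(-np.array(bot.camera_params("scene")["R"]).T@bot.camera_params("scene")["t"])
y=np.radians(342.6);n=np.array([-np.sin(y),np.cos(y),0])
for f,P,roi in((4,[.616,-.3447,.1356],(140,110,240,230)),(5,[.6158,-.3446,.1232],(140,110,240,230)),(6,[.6186,-.344,.2457],(110,70,240,190))):
    im=cv2.imread(f"pics/scene{f}.png")[:,:,::-1].copy(); w=blob(im,(20,120,60),(35,255,255),roi)
    i=w[w[:,0]==w[:,0].min()].mean(0); q=w[w[:,1]==w[:,1].max()].mean(0); P=np.array(P)
    a=vplane("scene",[i-[.5,0]],P-.015*n,342.6)[0]; b=vplane("scene",[q+[0,.5]],P+.015*n,342.6)[0]
    print(f,i,a,np.degrees(np.arctan2(-a[1],a[0]))+8.7,"bottom",q,b,np.degrees(np.arctan2(-b[1],b[0]))-20.3)
E
```

```text
[1.14678939 0.28327479 1.11121777]
4 [176.  175.5] [ 63.66999705 -10.33018976] 17.91569592227129 bottom [185. 184.] [ 59.17681177 -24.95727313] 2.5671352053049468
5 [179. 181.] [ 62.00215872 -23.95815962] 29.826954506535852 bottom [187.2 188. ] [ 57.81814846 -32.11449599] 8.749532114814805
6 [167. 153.] [ 61.59706846 -27.38488687] 32.669022582379306 bottom [176.5 160. ] [ 55.37180621 -35.5167749 ] 12.377064363582253
```

```bash
python3 -m crank '{"slide":[[0,10,0],[2,25,0],[4,45,0],[6,65,0],[8,85,0],[10,105,0],[12,125,0],[14,145,0]],"twist":[-3,-9,-16,-24,-32,-40,-48,-56]}' 1 25; python3 -m crank '{"slide":[[2,20,0],[4,40,0],[6,60,0],[8,80,0],[8,100,0],[8,120,0],[8,140,0],[8,160,0]],"twist":[-8,-16,-24,-32,-40,-48,-56,-64]}' 1 25;  python3 -m crank '{"slide":[[0,20,0],[0,40,0],[0,60,0],[0,75,0],[0,85,0],[0,89,0],[0,89,0],[0,89,0]],"twist":[-8,-16,-24,-32,-38,-42,-42,-42]}' 1 25; python3 - <<'E'
from h import *
s=bot.sense();o=s["orientation"];print(s["position"],2*np.degrees(np.arctan2(o[1],o[0]))-90,np.round(s["qpos"],2))
E
```

```text
time: 11.5
position: [0.6321, -0.1984, 0.2261]
orientation: [0.599, 0.801, -0.001, -0.002]
wrist_force: [-0.1, -0.1, -2.2]
grip_width: 0.0301
finger_force: 24.9
time: 12.3
position: [0.6401, -0.0386, 0.2261]
orientation: [0.932, 0.362, -0.002, -0.001]
wrist_force: [-0.1, 0.5, -1.3]
grip_width: 0.0303
finger_force: 24.9
time: 13.1
position: [0.6405, 0.0494, 0.2269]
orientation: [1.0, 0.008, -0.001, 0.0]
wrist_force: [-0.1, -0.4, -1.3]
grip_width: 0.0297
finger_force: 24.9
[0.64048965 0.04935039 0.22689856] -89.11328216221983 [ 0.09  0.45 -0.32  1.31  0.14  1.41 -1.77]
```

```bash
python3 -m crank '{"slide":[[-10,0,-10],[-25,0,-25],[-42,0,-42],[-58,0,-55],[-68,1,-64],[-72,1,-68],[-72,1,-68],[-72,1,-68]],"twist":[0,0,0,0,0,0,0,0]}' 1 25; python3 - <<'E'
from h import *
s=bot.sense();o=s["orientation"];print(s["position"],s["wrist_force"])
for n in("scene","top"):
    im=bot.snapshot(n);cv2.imwrite(f"pics/{n}7.png",im[:,:,::-1])
a,b=cv2.imread("pics/scene7.png"),cv2.imread("pics/top7.png")
c=lambda im,x,y,w,h:cv2.resize(im[y:y+h,x:x+w],(400,600),interpolation=cv2.INTER_CUBIC)
cv2.imwrite("pics/crop7.png",np.hstack([c(a,320,130,70,105),c(b,255,190,80,120)]))
E
```

```text
time: 13.9
position: [0.5697, 0.0505, 0.1607]
orientation: [1.0, 0.007, 0.0, -0.0]
wrist_force: [-0.2, -0.8, -1.5]
grip_width: 0.0296
finger_force: 24.9
[0.56971947 0.05046444 0.16073336] [-0.18184079 -0.78152998 -1.47740461]
```

View pics/crop7.png

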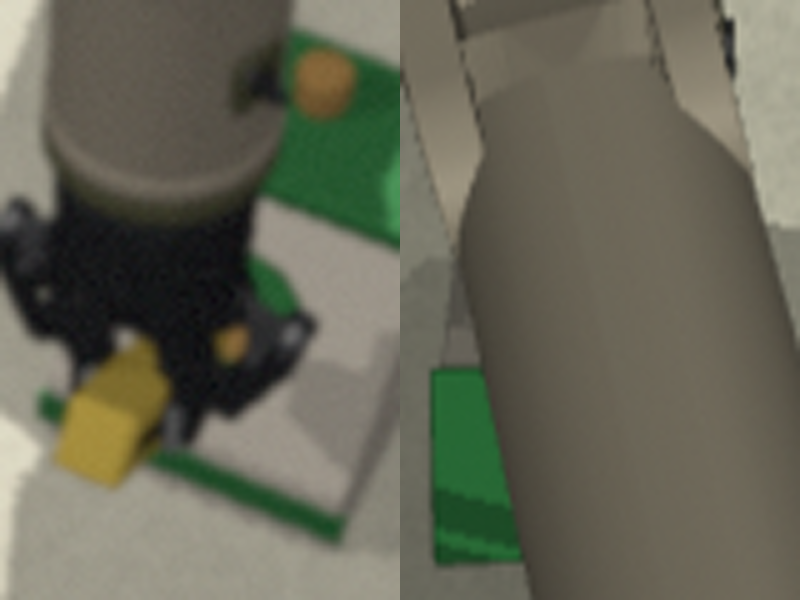

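```bash
python3 - <<'E'
from h import *
P=np.array([.5697,.0505,.1607+.0187]);yaw=180.9;y=np.radians(yaw);n=np.array([-np.sin(y),np.cos(y),0])
for nm,uv,o in(("BL",[329.6,210.5],.015),("BR",[340.1,215.2],-.015),("TL",[334,199.1],.015),("TR",[344.5,202.6],-.015)):
    print(nm,vplane("scene",[uv],P+o*n,yaw)[0])
t=np.radians(33);c,s=np.cos(t),np.sin(t)
for l,h in((-55,-24),(-55,10)): print(l*c+h*s,-l*s+h*c)
E
```

```text
BL [-48.93442408   7.68486142]
BR [-58.20098106  22.76085415]
TL [-27.12479342  24.91927181]
TR [-37.73148702  45.68313941]
-59.19821807735897 9.827053295136313
-40.68049088684805 38.341852605280735
```

```bash
cat > f.py <<'E'
from h import *
import sys
F=[];M=[];X=[]
for i in range(6):
    bot.snapshot("top"); s=bot.sense(); F.append(s["wrist_force"]);M.append(s["moment"]);X.append(s["position"])
F,M,X=[np.mean(v,0) for v in(F,M,X)]
T=np.array([.463,.05,.1]);n=np.array([.819,.007,.574])
print("F",np.round(F,2),"along n",round(F@n,2),"M",np.round(M,3),"TCP",np.round(X*1000,1),"t",s["time"])
E
python3 f.py; python3 -m crank '{"slide":[[-5,0,-3.5],[-9,0,-6.3],[-13,0,-9.1],[-15,0,-10.5],[-15,0,-10.5]],"twist":[0,0,0,0,0]}' 1 25; python3 f.py; python3 -m crank '{"slide":[[-1.2,0,-0.85],[-2.5,0,-1.75],[-2.5,0,-1.75]],"twist":[0,0,0]}' 1 25; python3 f.py
```

```text
F [ 0.01 -0.06 -1.41] along n -0.8 M [ 0.006 -0.022  0.014] TCP [569.5  50.8 160.5] t 14.3
time: 14.8
position: [0.5535, 0.0508, 0.1495]
orientation: [1.0, 0.007, -0.0, 0.0]
wrist_force: [1.1, -0.8, -2.4]
grip_width: 0.0298
finger_force: 24.9
F [ 0.55 -0.08 -1.79] along n -0.58 M [ 0.007 -0.008 -0.014] TCP [554.2  50.8 149.9] t 15.1
time: 15.4
position: [0.5512, 0.0508, 0.1478]
orientation: [1.0, 0.007, -0.0, -0.0]
wrist_force: [0.2, 0.1, -1.5]
grip_width: 0.0298
finger_force: 24.9
F [-0.06 -0.02 -1.46] along n -0.89 M [ 0.011 -0.008  0.015] TCP [551.5  50.8 148. ] t 15.7
```

```bash
for i in 1; do :; done; python3 -m crank '{"slide":[[-1,0,-0.7],[-2,0,-1.4],[-2,0,-1.4]],"twist":[0,0,0]}' 1 25; python3 f.py; python3 -m crank '{"slide":[[-1,0,-0.7],[-2,0,-1.4],[-2,0,-1.4]],"twist":[0,0,0]}' 1 25; python3 f.py; python3 -m crank '{"slide":[[-1,0,-0.7],[-2,0,-1.4],[-2,0,-1.4]],"twist":[0,0,0]}' 1 25; python3 f.py
```

```text
time: 16.0
position: [0.5493, 0.0508, 0.1465]
orientation: [1.0, 0.007, -0.0, -0.0]
wrist_force: [0.1, 0.7, -1.7]
grip_width: 0.0294
finger_force: 24.9
F [ 0.08  0.23 -1.42] along n -0.75 M [ 0.022 -0.017  0.004] TCP [549.5  50.8 146.6] t 16.3
time: 16.6
position: [0.5473, 0.0508, 0.1451]
orientation: [1.0, 0.007, -0.0, -0.0]
wrist_force: [0.7, -0.6, -1.5]
grip_width: 0.0297
finger_force: 24.9
F [-0.15 -0.01 -1.49] along n -0.98 M [-0.021 -0.039 -0.002] TCP [547.5  50.8 145.2] t 16.9
time: 17.2
position: [0.5453, 0.0508, 0.1437]
orientation: [1.0, 0.007, -0.0, -0.0]
wrist_force: [0.7, 0.0, -1.7]
grip_width: 0.0302
finger_force: 24.9
F [ 0.11  0.05 -1.51] along n -0.77 M [ 0.002 -0.009  0.003] TCP [545.5  50.8 143.8] t 17.5
```

```bash
python3 -m crank '{"slide":[[-1,0,-0.7],[-2,0,-1.4],[-2,0,-1.4]],"twist":[0,0,0]}' 1 25; python3 f.py; python3 -m crank '{"slide":[[-1,0,-0.7],[-1.6,0,-1.1],[-1.6,0,-1.1]],"twist":[0,0,0]}' 1 25; python3 f.py
```

```text
time: 17.8
position: [0.5439, 0.0508, 0.1427]
orientation: [1.0, 0.007, 0.001, -0.0]
wrist_force: [2.1, 0.4, -0.6]
grip_width: 0.0298
finger_force: 25.1
F [1.72 0.24 0.1 ] along n 1.47 M [-0.038 -0.348  0.006] TCP [543.8  50.8 142.7] t 18.1
time: 18.4
position: [0.5421, 0.0508, 0.1415]
orientation: [1.0, 0.007, 0.0, -0.0]
wrist_force: [2.6, -0.8, 1.7]
grip_width: 0.0296
finger_force: 25.2
F [ 2.93 -0.7   1.47] along n 3.24 M [-0.034 -0.502  0.037] TCP [542.1  50.8 141.5] t 18.7
```

```bash
python3 -m crank '{"slide":[[0,0,0],[0,0,0],[0,0,0],[0,0,0],[0,0,0],[0,0,0],[0,0,0],[0,0,0]],"twist":[0,0,0,0,0,0,0,0]}' 1 25;python3 -m crank '{"slide":[[0,0,0],[0,0,0],[0,0,0],[0,0,0],[0,0,0],[0,0,0],[0,0,0]],"twist":[0,0,0,0,0,0,0]}' 1 25; python3 f.py
python3 - <<'E'
from h import *
im=bot.snapshot("scene");cv2.imwrite("pics/scene8.png",im[:,:,::-1])
w=blob(im,(18,120,60),(35,255,255),(315,160,360,240))
ap=cv2.approxPolyDP(w.astype(np.int32),1.5,True)[:,0]; print(ap.tolist())
E
```

```text
time: 19.5
position: [0.5419, 0.0509, 0.1413]
orientation: [1.0, 0.007, 0.0, -0.0]
wrist_force: [3.3, -0.5, 1.6]
grip_width: 0.0296
finger_force: 25.2
time: 20.2
position: [0.542, 0.0508, 0.1414]
orientation: [1.0, 0.007, 0.0, -0.0]
wrist_force: [2.9, -0.2, 1.9]
grip_width: 0.0299
finger_force: 25.2
F [ 2.8  -0.17  1.24] along n 3.01 M [-0.092 -0.565  0.017] TCP [542.   50.8 141.3] t 20.5
[[350, 185], [338, 194], [335, 206], [347, 209], [354, 195]]
```

```bash
python3 -m crank '{"slide":[[2.5,0,1.7],[4.9,0,3.4],[2,0,7.5],[2,0,7.5],[0,0,6.1],[-1.5,0,5.1],[-2.9,0,4.1],[-2.9,0,4.1]],"twist":[0,0,0,0,0,0,0,0]}' 1 25; python3 f.py;python3 -m crank '{"slide":[[0,0,0],[0,0,0],[0,0,0],[0,0,0],[0,0,0],[0,0,0],[0,0,0],[0,0,0]],"twist":[0,0,0,0,0,0,0,0]}' 1 25;python3 -m crank '{"slide":[[0,0,0],[0,0,0],[0,0,0],[0,0,0],[0,0,0],[0,0,0],[0,0,0]],"twist":[0,0,0,0,0,0,0]}' 1 25; python3 f.py
```

```text
time: 21.35
position: [0.5393, 0.0509, 0.1458]
orientation: [1.0, 0.007, 0.001, -0.0]
wrist_force: [2.0, 0.2, 2.1]
grip_width: 0.0299
finger_force: 25.3
F [1.96 0.02 2.21] along n 2.87 M [ 0.045 -0.252 -0.018] TCP [539.3  50.9 145.7] t 21.65
time: 22.45
position: [0.5391, 0.0508, 0.1454]
orientation: [1.0, 0.007, 0.0, -0.0]
wrist_force: [2.0, 0.9, 2.3]
grip_width: 0.0297
finger_force: 25.4
time: 23.15
position: [0.5391, 0.0508, 0.1454]
orientation: [1.0, 0.007, 0.0, -0.0]
wrist_force: [1.7, 0.8, 1.8]
grip_width: 0.03
finger_force: 25.4
F [2.6  0.43 2.21] along n 3.4 M [ 0.067 -0.3   -0.011] TCP [539.   50.8 145.4] t 23.45
```

```bash
python3 -m crank '{"slide":[[2.5,0,1.7],[4.9,0,3.4],[10.1,0,-4],[10.1,0,-4],[8,0,-5.4],[6.6,0,-6.4],[5.2,0,-7.4],[5.2,0,-7.4]],"twist":[0,0,0,0,0,0,0,0]}' 1 25; python3 f.py;python3 -m crank '{"slide":[[0,0,0],[0,0,0],[0,0,0],[0,0,0],[0,0,0],[0,0,0],[0,0,0],[0,0,0]],"twist":[0,0,0,0,0,0,0,0]}' 1 25;python3 -m crank '{"slide":[[0,0,0],[0,0,0],[0,0,0],[0,0,0],[0,0,0],[0,0,0],[0,0,0]],"twist":[0,0,0,0,0,0,0]}' 1 25; python3 f.py
```

```text
time: 24.25
position: [0.5447, 0.0507, 0.1384]
orientation: [1.0, 0.007, 0.001, 0.0]
wrist_force: [3.6, -0.7, -1.3]
grip_width: 0.0297
finger_force: 25.0
F [ 4.04 -1.08 -1.07] along n 2.69 M [-0.25  -1.049  0.069] TCP [544.6  50.7 138.4] t 24.55
time: 25.35
position: [0.5443, 0.0508, 0.138]
orientation: [1.0, 0.007, 0.0, 0.0]
wrist_force: [4.1, -2.2, -0.5]
grip_width: 0.03
finger_force: 25.0
time: 26.05
position: [0.5442, 0.0509, 0.138]
orientation: [1.0, 0.007, 0.0, -0.0]
wrist_force: [4.1, -2.1, -0.7]
grip_width: 0.0296
finger_force: 25.0
F [ 4.61 -1.21 -0.37] along n 3.55 M [-0.412 -1.078  0.12 ] TCP [544.2  50.8 138. ] t 26.35
```

```bash
python3 -m crank '{"slide":[[2.5,0,1.7],[4.9,0,3.4],[-3.1,0,14.9],[-3.1,0,14.9],[-5.1,0,13.5],[-6.6,0,12.5],[-8,0,11.5],[-8,0,11.5]],"twist":[0,0,0,0,0,0,0,0]}' 1 25; python3 f.py;python3 -m crank '{"slide":[[0,0,0],[0,0,0],[0,0,0],[0,0,0],[0,0,0],[0,0,0],[0,0,0],[0,0,0]],"twist":[0,0,0,0,0,0,0,0]}' 1 25;python3 -m crank '{"slide":[[0,0,0],[0,0,0],[0,0,0],[0,0,0],[0,0,0],[0,0,0],[0,0,0]],"twist":[0,0,0,0,0,0,0]}' 1 25; python3 f.py
```

```text
time: 27.15
position: [0.5365, 0.0509, 0.1498]
orientation: [1.0, 0.007, 0.0, -0.0]
wrist_force: [1.4, -0.4, 2.5]
grip_width: 0.0298
finger_force: 25.5
F [2.28 0.32 2.46] along n 3.28 M [ 0.141 -0.182 -0.035] TCP [536.5  50.9 149.8] t 27.45
time: 28.25
position: [0.5362, 0.0509, 0.1495]
orientation: [1.0, 0.007, 0.0, -0.0]
wrist_force: [1.4, 1.0, 1.7]
grip_width: 0.0297
finger_force: 25.5
time: 28.95
position: [0.5363, 0.0509, 0.1495]
orientation: [1.0, 0.007, 0.0, -0.0]
wrist_force: [2.5, 0.9, 3.0]
grip_width: 0.0297
finger_force: 25.5
F [2.53 1.38 2.18] along n 3.33 M [ 0.311 -0.31  -0.073] TCP [536.2  50.9 149.5] t 29.25
```

```bash
python3 -m crank '{"slide":[[6,0,5],[16,0,14],[32,0,28],[48,-10,44],[60,-30,58],[64,-55,64],[64,-80,64],[60,-110,64]],"twist":[0,0,0,-3,-6,-9,-12,-15]}' 1 25; python3 -m crank '{"slide":[[-10,-35,0],[-22,-75,0],[-36,-115,0],[-50,-155,0],[-62,-195,0],[-72,-230,0],[-78,-255,0],[-78,-255,0]],"twist":[-3,-3,-3,-3,-3,-3,-3,-3]}' 1 25; python3 f.py
python3 - <<'E'
from h import *
s=bot.sense();o=s["orientation"];p=np.array(s["position"]);print(2*np.degrees(np.arctan2(o[1],o[0]))-90, 1000*(np.array([.5178,-.3144,.125])-p))
E
```

```text
time: 30.05
position: [0.5954, -0.061, 0.2124]
orientation: [0.992, -0.126, -0.001, 0.0]
wrist_force: [-0.2, -0.6, -2.2]
grip_width: 0.0298
finger_force: 25.0
time: 30.85
position: [0.5134, -0.3209, 0.212]
orientation: [0.988, -0.155, -0.002, 0.001]
wrist_force: [-0.8, -0.9, -2.1]
grip_width: 0.03
finger_force: 25.1
F [ 0.42  0.61 -2.31] along n -0.97 M [ 0.009 -0.03  -0.004] TCP [ 517.2 -314.4  212.7] t 31.15
-107.13294123179142 [ -0.67018928  -1.53809643 -88.31079133]
```

```bash
python3 -m crank '{"slide":[[0.5,0,-20],[0.5,0,-45],[0.5,0,-65],[0.5,0,-80],[0.5,0,-86],[0.5,0,-86]],"twist":[0,0,0,0,0,0]}' 1 25; python3 -m crank '{"slide":[[0,0,-2],[0,0,-4],[0,0,-4]],"twist":[0,0,0]}' 1 25; python3 f.py; python3 -m crank '{"slide":[[0,0,-2],[0,0,-4],[0,0,-4]],"twist":[0,0,0]}' 1 25; python3 f.py; python3 -m crank '{"slide":[[0,0,-2],[0,0,-4],[0,0,-4]],"twist":[0,0,0]}' 1 25; python3 f.py
```

```text
time: 31.75
position: [0.5186, -0.3136, 0.1269]
orientation: [0.989, -0.149, -0.001, -0.0]
wrist_force: [0.3, 0.5, -2.0]
grip_width: 0.0301
finger_force: 25.1
time: 32.05
position: [0.519, -0.3143, 0.124]
orientation: [0.989, -0.15, 0.0, 0.0]
wrist_force: [0.6, 0.5, -1.1]
grip_width: 0.0298
finger_force: 25.1
F [-0.01 -0.3  -1.8 ] along n -1.04 M [-0.009 -0.038 -0.005] TCP [ 518.9 -314.3  123.9] t 32.35
time: 32.65
position: [0.5185, -0.314, 0.119]
orientation: [0.989, -0.15, -0.0, -0.0]
wrist_force: [0.1, 0.3, -1.6]
grip_width: 0.0298
finger_force: 25.1
F [-0.3  -0.12 -1.51] along n -1.12 M [ 0.017 -0.019  0.004] TCP [ 518.7 -314.1  119.5] t 32.95
time: 33.25
position: [0.5185, -0.314, 0.1151]
orientation: [0.989, -0.15, -0.0, -0.0]
wrist_force: [-0.2, -0.4, -1.6]
grip_width: 0.0294
finger_force: 25.1
F [ 0.14 -0.05 -2.02] along n -1.04 M [-0.004 -0.006 -0.001] TCP [ 518.7 -314.1  115.5] t 33.55
```

```bash
python3 -m crank '{"slide":[[0,0,-1],[0,0,-2],[0,0,-2]],"twist":[0,0,0]}' 1 25; python3 f.py; python3 -m crank '{"slide":[[0,0,-1],[0,0,-2],[0,0,-2]],"twist":[0,0,0]}' 1 25; python3 f.py; python3 -m crank '{"slide":[[0,0,-1],[0,0,-2],[0,0,-2]],"twist":[0,0,0]}' 1 25; python3 f.py
```

```text
time: 33.85
position: [0.5187, -0.3142, 0.1136]
orientation: [0.989, -0.15, 0.0, 0.0]
wrist_force: [-0.9, 0.4, -1.2]
grip_width: 0.0298
finger_force: 25.3
F [-0.3   0.09 -0.55] along n -0.56 M [0.047 0.194 0.001] TCP [ 518.7 -314.2  113.6] t 34.15
time: 34.45
position: [0.5196, -0.3145, 0.1125]
orientation: [0.989, -0.15, 0.001, 0.0]
wrist_force: [0.1, -0.3, 4.6]
grip_width: 0.0302
finger_force: 26.0
F [0.73 0.1  5.31] along n 3.64 M [ 0.091  0.099 -0.008] TCP [ 519.6 -314.5  112.5] t 34.75
time: 35.05
position: [0.5199, -0.3146, 0.1108]
orientation: [0.989, -0.15, 0.001, 0.0]
wrist_force: [1.8, 0.3, 6.7]
grip_width: 0.0296
finger_force: 26.1
F [ 0.98 -0.19  5.97] along n 4.23 M [0.045 0.063 0.002] TCP [ 519.8 -314.6  110.7] t 35.35
```

```bash
python3 -m crank '{"slide":[[0,0,-1],[0,0,-2],[0,0,-2]],"twist":[0,0,0]}' 1 25; python3 f.py; python3 -m crank '{"slide":[[0,0,-1],[0,0,-2],[0,0,-2]],"twist":[0,0,0]}' 1 25; python3 f.py; python3 -m crank '{"slide":[[0,0,-1],[0,0,-1],[0,0,-1]],"twist":[0,0,0]}' 1 25; python3 f.py
```

```text
time: 35.65
position: [0.5197, -0.3146, 0.1086]
orientation: [0.989, -0.15, 0.001, 0.0]
wrist_force: [1.8, 0.7, 6.0]
grip_width: 0.0295
finger_force: 26.0
F [0.86 0.28 5.17] along n 3.68 M [ 0.022  0.119 -0.004] TCP [ 519.6 -314.6  108.6] t 35.95
time: 36.25
position: [0.5197, -0.3146, 0.1065]
orientation: [0.989, -0.15, 0.001, 0.0]
wrist_force: [0.3, -0.6, 5.7]
grip_width: 0.0296
finger_force: 26.0
F [ 0.97 -0.34  5.53] along n 3.96 M [0.041 0.118 0.008] TCP [ 519.5 -314.5  106.4] t 36.55
time: 36.85
position: [0.5195, -0.3145, 0.1054]
orientation: [0.989, -0.15, 0.001, 0.0]
wrist_force: [1.0, -0.1, 5.3]
grip_width: 0.0297
finger_force: 26.0
F [ 0.91 -0.43  5.1 ] along n 3.67 M [ 0.008  0.114 -0.001] TCP [ 519.5 -314.5  105.4] t 37.15
```

```bash
python3 -m crank '{"slide":[[0,0,-1],[0,0,-1.5],[0,0,-1.5]],"twist":[0,0,0]}' 1 25; python3 f.py; python3 -m crank '{"slide":[[0,0,-1],[0,0,-1.5],[0,0,-1.5]],"twist":[0,0,0]}' 1 25; python3 f.py
python3 - <<'E'
from h import *
im=bot.snapshot("scene");cv2.imwrite("pics/scene9.png",im[:,:,::-1])
cv2.imwrite("pics/crop9.png",cv2.resize(im[110:185,190:290][:,:,::-1],(800,600),interpolation=cv2.INTER_CUBIC))
w=blob(im,(18,110,60),(35,255,255),(190,110,290,200));print(cv2.approxPolyDP(w.astype(np.int32),1.2,True)[:,0].tolist())
E
```

```text
time: 37.45
position: [0.5194, -0.3145, 0.1038]
orientation: [0.989, -0.15, 0.001, 0.0]
wrist_force: [1.2, -1.2, 5.3]
grip_width: 0.03
finger_force: 26.0
F [ 0.48 -0.17  5.38] along n 3.48 M [ 0.049  0.133 -0.006] TCP [ 519.4 -314.5  103.8] t 37.75
time: 38.05
position: [0.5196, -0.3145, 0.103]
orientation: [0.989, -0.15, 0.001, 0.0]
wrist_force: [-1.3, 0.4, 9.4]
grip_width: 0.0292
finger_force: 26.6
F [-1.19  0.92 10.1 ] along n 4.83 M [0.291 0.488 0.03 ] TCP [ 519.6 -314.6  103.1] t 38.35
[[224, 138], [212, 142], [210, 150], [211, 154], [215, 157], [229, 153], [228, 150], [224, 152], [220, 151], [228, 146], [228, 143]]
```

```bash
python3 - <<'E'
from h import *
O=np.array([.518,-.3145,.1]);yaw=162.8;y=np.radians(yaw);n=np.array([-np.sin(y),np.cos(y),0])
# left of nose dir (162.8) is -y side
c,s=np.cos(np.radians(25)),np.sin(np.radians(25))
for nm,uv,o in(("bot +y",[215,157.5],-.015),("bot -y",[210.3,153],.015),("top -y",[211.5,141.8],.015)):
    v=vplane("scene",[uv],O+o*n,yaw)[0]; print(nm,v,"perch x,z",v[0]*c-v[1]*s,v[0]*s+v[1]*c)
E
```

```text
bot +y [-58.72959266  28.87575743] perch x,z -65.43050956750282 1.350125454940521
bot -y [-53.72837197  17.15809956] perch x,z -55.94576811291695 -7.156071925933617
top -y [-41.51532761  52.69048621] perch x,z -59.89362638940145 30.208662362853236
```

View pics/crop9.png

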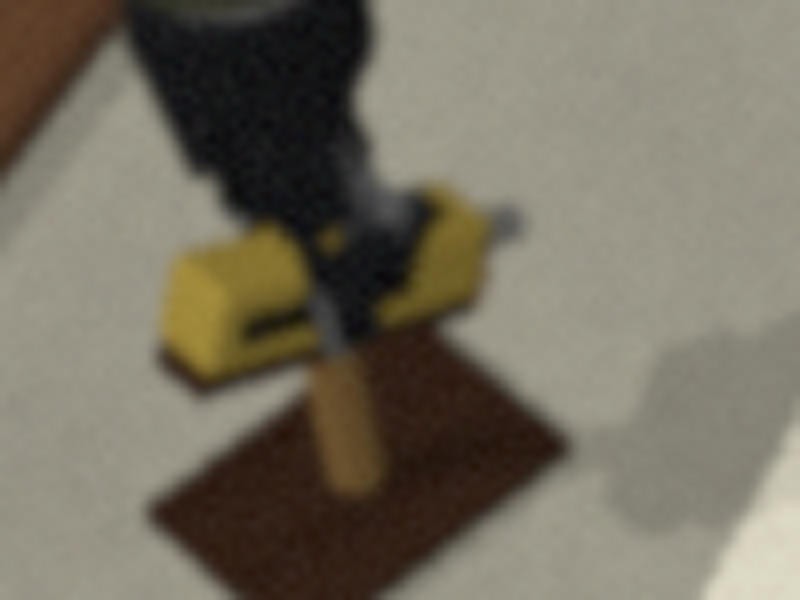

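```bash
python3 -m crank '{"slide":[[0,0,0.4],[0,0,0.4],[0,0,0.4],[0,0,0.4],[0,0,0.4],[0,0,0.4],[0,0,0.4],[0,0,0.4]],"twist":[0,0,0,0,0,0,0,0]}' 0.2 20; python3 -m crank '{"slide":[[0,0,3],[0,0,12],[0,0,30],[0,0,60],[0,0,100],[0,0,130],[0,0,130],[0,0,130]],"twist":[0,0,0,0,0,0,0,0]}' 0.2 20; python3 -m crank '{"slide":[[0,-40,0],[0,-80,0],[0,-120,0],[0,-160,0],[0,-180,0],[0,-180,0],[0,-180,0]],"twist":[0,0,0,0,0,0,0]}' 0.2 20
python3 - <<'E'
from h import *
O=np.array([.518,-.3145,.1]);yaw=162.8;y=np.radians(yaw);e=np.array([np.cos(y),np.sin(y),0]);n=np.array([-e[1],e[0],0]);c,s=np.cos(np.radians(25)),np.sin(np.radians(25))
X=e*c-np.array([0,0,s]);Z=e*s+np.array([0,0,c])
for cam,roi in(("top",(395,180,480,270)),("scene",(190,110,290,200))):
    im=bot.snapshot(cam);cv2.imwrite(f"pics/{cam}10.png",im[:,:,::-1])
    w=blob(im,(18,110,60),(35,255,255),roi);C,d=ray(cam,w)
    Q=C+d*(((O+.034*Z-C)@Z)/(d@Z))[:,None]  # onto plane of wand's top face
    r=cv2.minAreaRect((np.c_[(Q-O)@X,(Q-O)@n]*1000).astype(np.float32));print(cam,r,cv2.contourArea(w.astype(np.int32)))
E
```

```text
time: 39.2
position: [0.5187, -0.3141, 0.1019]
orientation: [0.989, -0.15, 0.0, -0.0]
wrist_force: [-0.2, -0.3, -0.1]
grip_width: 0.0686
finger_force: 0.0
time: 40.0
position: [0.5192, -0.3144, 0.2335]
orientation: [0.989, -0.15, 0.001, 0.0]
wrist_force: [0.4, 0.3, -1.2]
grip_width: 0.0682
finger_force: 0.0
time: 40.7
position: [0.5184, -0.4936, 0.2302]
orientation: [0.989, -0.15, -0.001, -0.001]
wrist_force: [0.3, -0.3, 0.7]
grip_width: 0.0684
finger_force: 0.0
top ((-7.1682891845703125, -4.426967620849609), (36.72206497192383, 127.55384063720703), 89.72627258300781) 612.5
scene ((-23.656524658203125, -20.34430694580078), (150.17025756835938, 61.09823226928711), 0.12964090704917908) 542.5
```

```bash
python3 -c "
from rig import bot
print(bot.finish_job())"
```

```text
the job is handed in; nothing more can be done
None
```

The job is handed in at about 41 s of the 72 s. I pressed the wand's nose on the green tag and held it for about 1.5 s at each of four nearby spots, because I could not see the tip. The wand now lies released and flat on the perch, nose downhill and about 2–4 mm short of the stop by the top camera. No pass or fail result was reported.

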